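Set the polariser ring to the long mark

ROBOT

A 6-joint arm with a two-finger parallel gripper is mounted at the origin on the work surface. World frame = base frame: x ahead of the robot, y to its left, z up, the work surface at z = 0. Lengths are in m, angles in rad, forces in N, time in s.
With the tool pointing down it reaches from about 0.25 to 0.725 m from the base axis. Payload 9.7 kg.
Tool frame: the origin (TCP) lies midway between the tips of the shut fingers; the grasp point (between the pads) lies 19 mm behind it; z points along the fingers, y is the direction in which the jaws open and shut (so a half turn about z gives the same grasp; the last joint's range is limited). The gripper opens to 85 mm and grips with 20 to 120 N. Pads are 22 mm wide; open, the fingers measure 114 mm over their backs; the gripper's body (76 mm by 85 mm) begins 54 mm behind the grasp point. The pads swing forward as they close: fully open they stand 13 mm farther back than shut.
Start: joints at [1.331, 0.087, 0.176, 1.66, 0, 1.571], TCP at [0.131, 0.534, 0.231] pointing down, gripper open.
Joint ranges: [-3.13, 3.13], [-0.85, 1.81], [-1.15, 1.24], [-2.2, 2.28], [-1.44, 1.52], [-3.14, 3.14]. Speed limits (rad/s): [2.22, 2.22, 2.57, 3.14, 3.14, 3.14].

INTERFACE

Orientations are given as [roll, pitch, yaw] about the fixed x, y, z axes, in that order (R = Rz(yaw) Ry(pitch) Rx(roll)).
In Python, from workcell import r gives the robot as it stands.
- The arm moves only by the tool move_arm, never from a script. Its argument "plan" is a list of rows, each an object with "travel": the shift along the tool's x, y, z in m, a list of three; "angular": the turn, a rotation vector about the tool's x, y, z in rad, a list of three; "grip": the finger opening in m, from 0 to 0.0854. In form: [{"travel": [tx, ty, tz], "angular": [rx, ry, rz], "grip": grip}, ...]. A call has exactly 10 rows; each row shifts and turns the commanded pose from where the row before left it, along the tool's axes as they then stand; what a row does not reach is not made up. A row lasts 1/12 s, in which the tool goes at most 41.7 mm and 7.16 degrees, less where a joint would pass 70% of its speed; a pose out of reach is approached as far as the arm can. A call is refused whole if a number of a shift passes 0.0417 or a number of a turn 0.125, either way. A call with a gripper value outside its range is refused whole. The fingers move at their own pace and stop on an object; the grip force is fixed at half the most. Time passes only in rows, so rows that do not move let the fingers close, or fill a call up. It gives the time, the measured TCP pose, the force and the opening at its end, in the units of the state.
- r.sense(): the state, without advancing time (a new reading comes with each control period).
- r.grab_frame(name): name is "scene" or "top" or "wrist"; returns the picture (400x640x3 uint8, red, green, blue); there is no depth.
- r.camera_model(name): a dict with "camera_matrix" (3x3 intrinsics, pixels), "R" (3x3) and "t" (3): a world point X has camera coordinates R X + t; the wrist camera has in their place "tool_from_camera" (4x4, takes a point from camera to tool coordinates, whose origin is the TCP and whose axes are the flange's). Camera axes: x right, y down, z forward; pixel columns grow to the right and rows downward; lengths in m; the calibration is good to about 2 mm. A picture is of the moment at which its call begins: read the wrist's pose just before it. camera_model takes no time and is no camera call.
- r.sign_off(): hands the job in, once; it reports no verdict.
The state is a dict: "time": time; "qpos": joint angles; "qvel": joint speeds; "joint_efforts": joint torques, N m; "ee_pos": TCP position; "tool_rot": TCP orientation; "wrist_force": force on the tool from outside, world axes, zero at the start; "ft_torque": the same for the moment, N m; "opening": opening from 0.0 (shut) to 1.0 (fully open).
Only numpy, scipy, OpenCV 4.12 (cv2) and the standard library are available. Lean on these libraries where they do the work, as an engineer would, in place of code of your own. Each camera call takes 0.05 s, during which the arm holds its last target.

TASK

On the round light box on the desk, gently push the upright tab of the polariser ring's lever around with the fingertips, without pinching it, until the pointer stands at the one long mark of the scale. Leave the light box standing in its place, the lens lying on its pane, and everything else on the desk as it was; take the hand away at the end.

Things in the scene. Friction and masses are not known exactly. Their poses are not given: they have to be found in the camera images.
- box: Round grey light box, 250 mm across, 35 mm high, 1.8 kg, loose on the desk. Origin: centre of its underside, on the ring's axis; z up. Its silvery top carries eleven dark radial scale marks, 15 degrees apart, from -75 to +75 degrees about its x axis (anticlockwise from above is positive). White centre pane 84 mm across, top 43 mm high. Viewer for clear plastic pieces.
- ring (a joint): Angle (rad) of the black polariser ring (124 mm across, top 46 mm high): 0 with lever and pointer along the box's x axis, growing anticlockwise from above; stops at -1.31 and 1.31; long mark at 0.785. Starts clockwise of the long mark. Turns stiffly (0.08 N m, about 1 N at the tab), stays where left, no spring or detent.
- pointer_tip (a point): Tip of the pointer that ends the ring's lever, 99 mm from the axis, 39 mm above the desk. The lever bar is 14 mm wide, its top 45 mm high.
- tab_top (a point): Middle of the top edge of the upright push tab on the lever, 88 mm above the desk, 78 mm from the axis, in line with the pointer. The tab is a blade standing radially: 22 mm along the radius, 12 mm thick across it, rising from the lever bar's top (45 mm) to 88 mm.
- long_mark (a point): Inner end of the long scale mark, 100 mm from the axis, 36 mm above the desk, fixed on the box at +45 degrees (third mark from the anticlockwise end). It reaches from 100 to 123 mm from the axis; the ten short marks from 100 to 108 mm.
- leaf_cw: Clockwise half of the tab's thickness (a 22 x 6 x 43 mm leaf); origin: centre of its foot, x outward along the lever, y anticlockwise. Its outer face is the one to push to turn the ring anticlockwise.
- leaf_ccw: Anticlockwise half of the tab's thickness, as leaf_cw; its outer face is the one to push to turn the ring clockwise.
- lens: Green glass lens lying on the middle of the pane, 40 mm across, 17 mm high; origin: centre of its underside. To be left there.
- ruler: Wooden ruler lying flat, 28 x 150 x 5 mm, long side along its y; a bystander; origin: centre of its underside.
- cup: White ceramic cup, 76 mm wide, 85 mm tall; a bystander; origin: centre of its underside.
- top: Wooden spinning top standing upside down on its flat crown, 58 mm wide, 68 mm tall; a bystander; origin: centre of its underside.
- eraser: Dark eraser, 45 x 22 x 13 mm; a bystander; origin: centre of its underside.
- bottle: Steel bottle with twist cap, 68 mm wide, 200 mm tall; a bystander; origin: centre of its underside.
- pencil_box: Shut aluminium pencil box, 72 x 192 x 27 mm, long side along its y; a bystander; origin: centre of its underside.
- organiser: Plastic turntable organiser, 130 mm wide, with three pencils reaching 170 mm high; a bystander; origin: centre of its underside.

How it is judged:
At the end, for the whole second after the job is handed in: The ring is at rest with its pointer within about 3 degrees (0.055 rad, 5 mm at the tip) of the long mark; the box stands on the desk within 25 mm of where it was, and the lens lies within 25 mm of the ring's axis (value of joint ring between 0.73 and 0.84 rad and velocity of joint ring between -0.02 and 0.02 rad/s and horizontal distance between lens and box below 0.025 m and height (world z) of box below 0.004 m and distance of box from where it was at the start of the episode below 0.025 m and linear speed of box below 0.01 m/s); the robot touches nothing.
It fails at once if the light box is lifted, tipped or shoved more than 25 mm from its place (height (world z) of box above 0.008 m or angle between box's own z axis and vertical above 0.06 rad or distance of box from where it was at the start of the episode above 0.025 m).
It fails at once if the light box, ring or tab is pressed with more than 25 N (contact force between the fingers and box above 25 N).
It fails at once if the tab is pinched: both its faces are pressed at once (contact force between the fingers and leaf_cw above 3 N and contact force between the fingers and leaf_ccw above 3 N).
It fails at once if the lens is pushed off the middle of the pane (more than 25 mm from the ring's axis) or lifted (horizontal distance between lens and box above 0.025 m or height (world z) of lens above 0.055 m).
It fails at once if another thing on the desk is moved more than 20 mm (distance of any of ruler, cup, top, eraser, bottle, pencil_box, organiser from where it was at the start of the episode above 0.02 m).
It also fails if it takes over 40 s, if anything falls off the work surface, if the arm or the gripper's body presses on something with over 40 N, if the wrist force passes 120 N, or if a joint passes its speed limit or range.

## Working session

There is one attempt and no reset: what is moved stays moved. The work goes in short steps, Python scripts to look and compute and a tool call to move; the robot and the scene stay as the last step left them, time stands still between calls to the robot, and variables do not carry over. Pictures are saved under pics/ and viewed, and the job is handed in when it is done.

Besides the shell and the picture viewer there is one more tool, called after "Emit:" by a JSON object that holds its "api" and its "payload", one argument or row to a line. move_arm: Moves the arm, as the interface text tells. Its arguments: {"type":"object","properties":{"plan":{"type":"array"}},"required":["plan"]}

```bash
ls; mkdir -p pics
python3 - <<'E'
from workcell import r
import cv2
s=r.sense();print(s)
for n in ("scene","top"):
    im=r.grab_frame(n);cv2.imwrite(f"pics/{n}0.png",im[:,:,::-1]);print(n,r.camera_model(n))
E
```

```text
pics
{'time': 0.0, 'qpos': array([ 1.33101115e+00,  8.74742265e-02,  1.75122861e-01,  1.65980613e+00,
       -6.83186460e-06,  1.57078953e+00]), 'qvel': array([-1.07140687e-03,  1.50619400e-03, -5.06043102e-04,  5.18986986e-05,
       -1.42219227e-04,  1.11342486e-04]), 'joint_efforts': array([ 5.94801513e-04, -5.20389783e+01,  4.64797497e+01,  1.65480649e-02,
        2.34681502e-04,  1.30988332e-05]), 'ee_pos': array([0.13056779, 0.53403537, 0.23056951]), 'tool_rot': array([-3.14023148e+00,  6.82260536e-06,  2.90181429e+00]), 'wrist_force': array([0.20108114, 0.51855297, 0.29665945]), 'ft_torque': array([-0.00226181,  0.02072133,  0.00653995]), 'opening': 1.0005023131241375}
scene {'camera_matrix': array([[519.30377104,   0.        , 320.36572873],
       [  0.        , 519.30377104, 193.80037873],
       [  0.        ,   0.        ,   1.        ]]), 'R': array([[-0.87884776,  0.47687525, -0.01471781],
       [ 0.30699368,  0.54161559, -0.78256465],
       [-0.36521432, -0.69227346, -0.62239534]]), 't': array([ 0.42350649, -0.05970343,  1.5617161 ])}
top {'camera_matrix': array([[509.17501923,   0.        , 319.70570025],
       [  0.        , 509.17501923, 203.70879359],
       [  0.        ,   0.        ,   1.        ]]), 'R': array([[-0.00259031, -0.99998581,  0.00465419],
       [-0.99248555,  0.00200145, -0.12234549],
       [ 0.12233444, -0.00493613, -0.99247666]]), 't': array([-0.03455476,  0.48230575,  1.55198833])}
```

View pics/scene0.png

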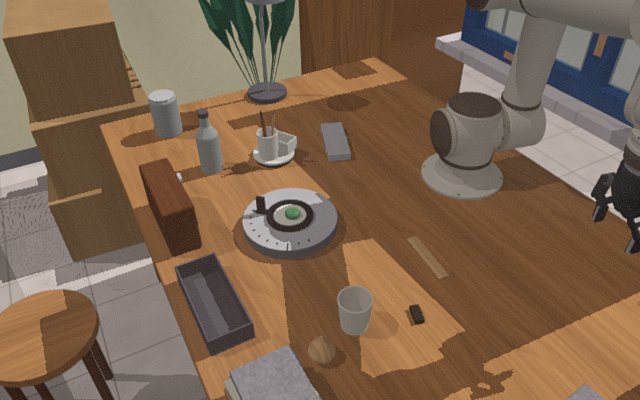

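View pics/top0.png

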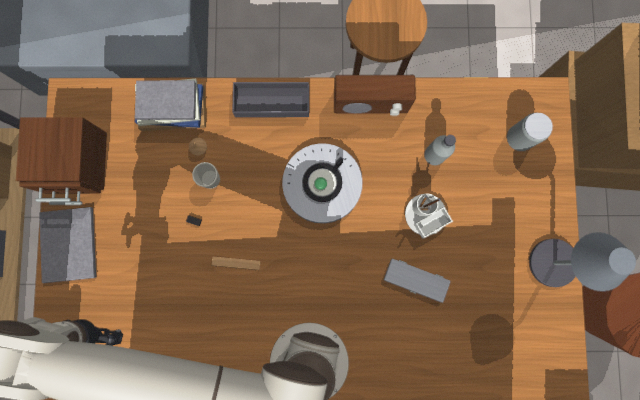

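Run:
```python
import cv2
a=cv2.imread("pics/top0.png")[135:230,275:370];cv2.imwrite("pics/tc.png",cv2.resize(a,(760,600)[:1]+(600,) if 0 else (600,600),interpolation=cv2.INTER_CUBIC))
a=cv2.imread("pics/scene0.png")[180:260,235:345];cv2.imwrite("pics/sc.png",cv2.resize(a,(770,560),interpolation=cv2.INTER_CUBIC))
```

```text
(no output)
```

View pics/tc.png

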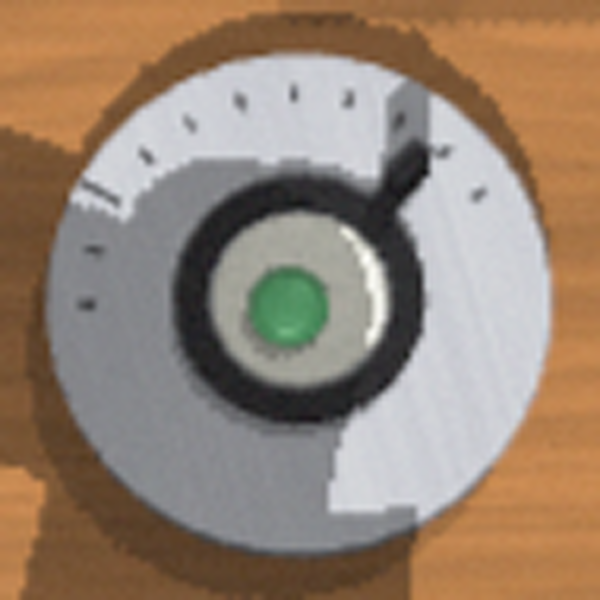

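View pics/sc.png

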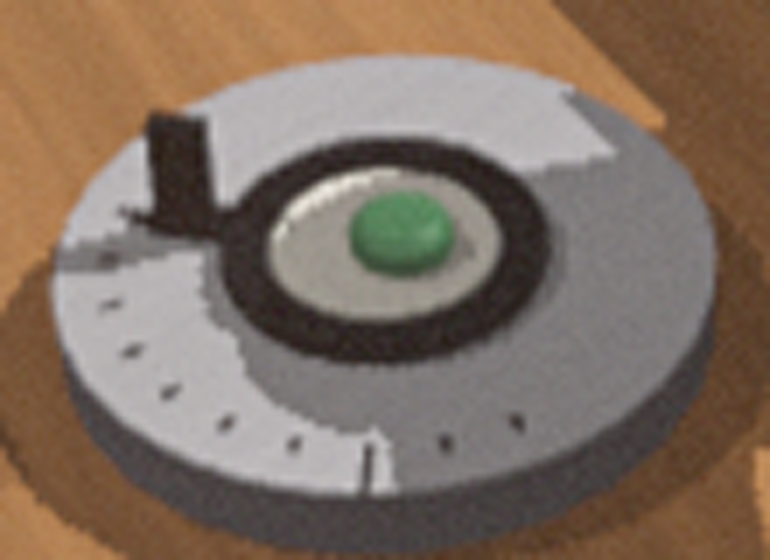

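```bash
cat > h.py <<'E'
import numpy as np
from workcell import r
from scipy.optimize import least_squares
def proj(n,X):
    c=r.camera_model(n);p=np.atleast_2d(X)@np.array(c["R"]).T+c["t"];q=p@np.array(c["camera_matrix"]).T
    return q[:,:2]/q[:,2:]
def pix(n,uv,z):
    c=r.camera_model(n);R=np.array(c["R"]);t=np.array(c["t"]);d=R.T@np.linalg.solve(c["camera_matrix"],[*uv,1]);o=-R.T@t
    return o+d*(z-o[2])/d[2]
E
python3 - <<'E'
from h import *
m=np.array([(478,195),(443,150),(400,120),(348,100),(293,93),(240,101),(190,123),(148,155),(118,203),(95,250),(87,303)],float)
t=(m+.5)*95/600-.5+[275,135]
ms=np.array([(110,258),(112,304),(133,351),(170,392),(228,424),(295,444),(372,446),(447,443),(518,423)],float)
s=(ms+.5)/7-.5+[235,180]
ang=np.radians(np.arange(-75,76,15));rad=np.full(11,.104);rad[8]=.100
def pts(p):
    return np.c_[p[0]+rad*np.cos(ang+p[2]),p[1]+rad*np.sin(ang+p[2]),np.full(11,.0355)]
for w in ((1,0),(0,1),(1,1)):
    f=lambda p:np.r_[w[0]*(proj("top",pts(p))-t).ravel(),w[1]*(proj("scene",pts(p))[2:]-s).ravel()]
    o=least_squares(f,[.5,0,0],loss='soft_l1');print(o.x,np.degrees(o.x[2]),np.abs(f(o.x)).max(),np.sqrt(np.mean(f(o.x)**2)))
p=o.x
L=pix("top",(np.array([288,305])+.5)*95/600-.5+[275,135],.052);print("lens",L)
tip=pix("top",(np.array([450,152])+.5)*95/600-.5+[275,135],.039);d=tip[:2]-p[:2];print("tip",np.hypot(*d),np.degrees(np.arctan2(d[1],d[0])-p[2]))
tt=pix("top",(np.array([415,158])+.5)*95/600-.5+[275,135],.088);d=tt[:2]-p[:2];print("tab",tt,np.hypot(*d),np.degrees(np.arctan2(d[1],d[0])-p[2]))
tt=pix("scene",(np.array([178,117])+.5)/7-.5+[235,180],.088);d=tt[:2]-p[:2];print("tab",tt,np.hypot(*d),np.degrees(np.arctan2(d[1],d[0])-p[2]))
for n,uv,z in (("pen","430 205",.17),("bottle","449 141",.2),("pbox","388 258",.0),("pbox","394 262",.03),("redbox","335 110",.1),("redbox","414 112",.1),("ruler",'236 263',0)):
  print(n,pix(n and "top",np.array(uv.split(),float),z))
E
```

```text
[ 0.54920826 -0.04203212  0.27553442] 15.786959395004773 0.4391658938013734 0.11584377706645255
[ 0.55044959 -0.04081925  0.27601706] 15.814612789294012 0.4615814359731303 0.10899881885521084
[ 0.54975226 -0.04154742  0.27439885] 15.721895897875537 0.7353939094706163 0.24306276288835418
lens [ 0.5440924  -0.03717986  0.052     ]
tip 0.10535704893290508 -61.902799366786695
tab [ 0.60931335 -0.09796137  0.088     ] 0.08203692282035756 -59.16747870012294
tab [ 0.60752358 -0.09503365  0.088     ] 0.07872929012262413 -58.51623527744587
pen [ 0.46061842 -0.34717359  0.17      ]
bottle [ 0.63838858 -0.39930589  0.2       ]
pbox [ 0.31445585 -0.2488614   0.        ]
pbox [ 0.30173662 -0.26288374  0.03      ]
redbox [ 0.76017118 -0.08250172  0.1       ]
redbox [ 0.7536381  -0.32244817  0.1       ]
ruler [0.30014462 0.22566284 0.        ]
```

Emit:
{"api": "move_arm", "payload": {
  "plan": [
    {"travel": [-0.028,-0.026,0],"angular": [0,0,0],"grip": 0},
    {"travel": [-0.028,-0.026,0],"angular": [0,0,0],"grip": 0},
    {"travel": [-0.028,-0.026,0],"angular": [0,0,0],"grip": 0},
    {"travel": [-0.028,-0.026,0],"angular": [0,0,0],"grip": 0},
    {"travel": [-0.028,-0.026,0],"angular": [0,0,0],"grip": 0},
    {"travel": [-0.028,-0.026,0],"angular": [0,0,0],"grip": 0},
    {"travel": [-0.028,-0.026,0],"angular": [0,0,0],"grip": 0},
    {"travel": [-0.028,-0.026,0],"angular": [0,0,0],"grip": 0},
    {"travel": [-0.028,-0.026,0],"angular": [0,0,0],"grip": 0},
    {"travel": [-0.028,-0.026,0],"angular": [0,0,0],"grip": 0}
  ]
}}

```text
time: 0.93
ee_pos: [0.3413, 0.2134, 0.2312]
tool_rot: [3.142, 0.0, 2.902]
wrist_force: [0.9, -0.2, -0.8]
opening: -0.003
```

Emit:
{"api": "move_arm", "payload": {
  "plan": [
    {"travel": [-0.028,-0.026,0],"angular": [0,0,0],"grip": 0},
    {"travel": [-0.028,-0.026,0],"angular": [0,0,0],"grip": 0},
    {"travel": [-0.028,-0.026,0],"angular": [0,0,0],"grip": 0},
    {"travel": [-0.028,-0.026,0],"angular": [0,0,0],"grip": 0},
    {"travel": [-0.028,-0.026,0],"angular": [0,0,0],"grip": 0},
    {"travel": [-0.028,-0.026,0],"angular": [0,0,0],"grip": 0},
    {"travel": [-0.028,-0.026,0],"angular": [0,0,0],"grip": 0},
    {"travel": [-0.028,-0.026,0],"angular": [0,0,0],"grip": 0},
    {"travel": [-0.028,-0.026,0],"angular": [0,0,0],"grip": 0},
    {"travel": [-0.027,-0.02,0],"angular": [0,0,0],"grip": 0}
  ]
}}

```text
time: 1.77
ee_pos: [0.5521, -0.1003, 0.2309]
tool_rot: [-3.141, -0.0, 2.901]
wrist_force: [0.6, 0.5, 0.5]
opening: -0.005
```

Emit:
{"api": "move_arm", "payload": {
  "plan": [
    {"travel": [0,0,0],"angular": [0,0,0.12],"grip": 0},
    {"travel": [0,0,0],"angular": [0,0,0.12],"grip": 0},
    {"travel": [0,0,0],"angular": [0,0,0.12],"grip": 0},
    {"travel": [0,0,0],"angular": [0,0,0.12],"grip": 0},
    {"travel": [0,0,0],"angular": [0,0,0.12],"grip": 0},
    {"travel": [0,0,0],"angular": [0,0,0.12],"grip": 0},
    {"travel": [0,0,0],"angular": [0,0,0.12],"grip": 0},
    {"travel": [0,0,0],"angular": [0,0,0.12],"grip": 0},
    {"travel": [0,0,0],"angular": [0,0,0.12],"grip": 0},
    {"travel": [0,0,0],"angular": [0,0,0.12],"grip": 0}
  ]
}}

```text
time: 2.6
ee_pos: [0.5514, -0.0978, 0.2308]
tool_rot: [-3.141, -0.0, 1.696]
wrist_force: [-0.4, -0.0, 0.0]
opening: 0.001
```

Emit:
{"api": "move_arm", "payload": {
  "plan": [
    {"travel": [0,0,0],"angular": [0,0,0.098],"grip": 0},
    {"travel": [0,0,0],"angular": [0,0,0.098],"grip": 0},
    {"travel": [0,0,0],"angular": [0,0,0.098],"grip": 0},
    {"travel": [0,0,0],"angular": [0,0,0.098],"grip": 0},
    {"travel": [0,0,0],"angular": [0,0,0.098],"grip": 0},
    {"travel": [0,0,0],"angular": [0,0,0.098],"grip": 0},
    {"travel": [0,0,0],"angular": [0,0,0.098],"grip": 0},
    {"travel": [0,0,0],"angular": [0,0,0.098],"grip": 0},
    {"travel": [0,0,0],"angular": [0,0,0.098],"grip": 0},
    {"travel": [0,0,0],"angular": [0,0,0],"grip": 0}
  ]
}}

```text
time: 3.43
ee_pos: [0.5514, -0.0978, 0.2309]
tool_rot: [-3.141, 0.0, 0.815]
wrist_force: [-0.2, 0.1, -0.1]
opening: 0.0
```

Run:
```python
from h import *
import cv2
s=r.sense();print(s["qpos"],s["ee_pos"],s["tool_rot"])
im=r.grab_frame("wrist");cv2.imwrite("pics/w1.png",im[:,:,::-1]);print(r.camera_model("wrist"))
```

```text
[-1.75505590e-01  1.11890719e-01  2.02149025e-01  1.66181976e+00
 -5.01148883e-06  2.15069218e+00] [ 0.55141016 -0.09778305  0.23088865] [-3.14095535e+00  4.23433927e-04  8.15395019e-01]
{'camera_matrix': array([[284.75751302,   0.        , 320.20875122],
       [  0.        , 284.75751302, 198.41844555],
       [  0.        ,   0.        ,   1.        ]]), 'tool_from_camera': array([[ 6.93855442e-04, -9.46216475e-01, -3.23533463e-01,
         8.45261534e-02],
       [ 9.99999721e-01,  5.66974215e-04,  4.86425437e-04,
         7.95357478e-04],
       [-2.76828631e-04, -3.23533710e-01,  9.46216604e-01,
        -1.43265893e-01],
       [ 0.00000000e+00,  0.00000000e+00,  0.00000000e+00,
         1.00000000e+00]])}
```

View pics/w1.png

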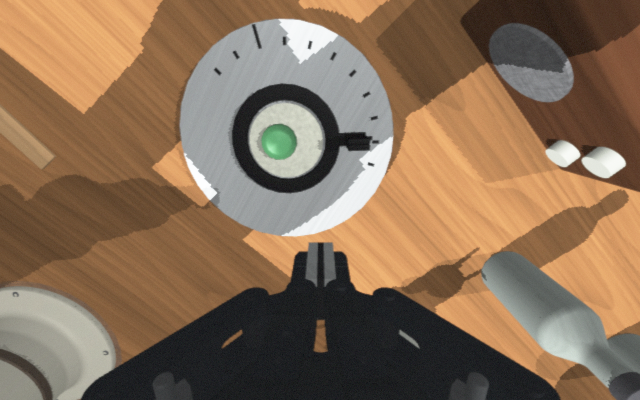

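```bash
cat >> h.py <<'E'
from scipy.spatial.transform import Rotation as Ro
def wpix(s,uv,z):
    c=r.camera_model("wrist");T=np.eye(4);T[:3,:3]=Ro.from_euler("xyz",s["tool_rot"]).as_matrix();T[:3,3]=s["ee_pos"]
    M=T@np.array(c["tool_from_camera"]);d=M[:3,:3]@np.linalg.solve(c["camera_matrix"],[*uv,1]);o=M[:3,3]
    return o+d*(z-o[2])/d[2]
E
python3 - <<'E'
import cv2
a=cv2.imread("pics/w1.png")[100:180,310:410];cv2.imwrite("pics/w1c.png",cv2.resize(a,(800,600)if 0 else (700,560),interpolation=cv2.INTER_CUBIC))
E
```

```text
(no output)
```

View pics/w1c.png

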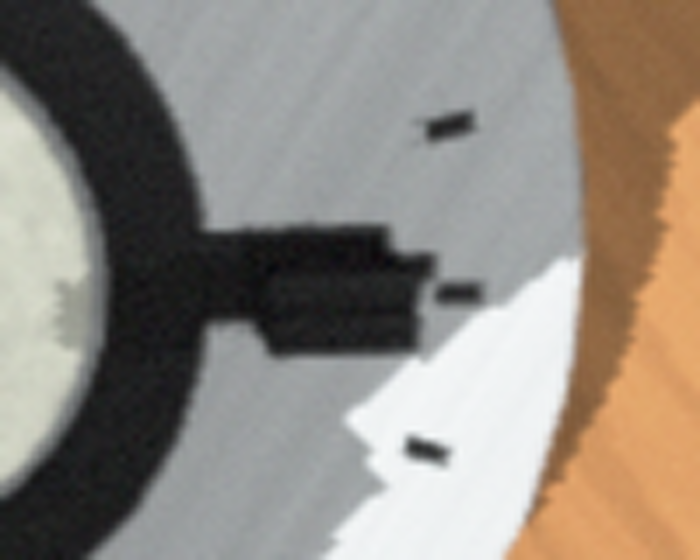

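Emit:
{"api": "move_arm", "payload": {
  "plan": [
    {"travel": [-0.003,0.019,0],"angular": [0,0,0],"grip": 0},
    {"travel": [-0.003,0.019,0],"angular": [0,0,0],"grip": 0},
    {"travel": [0,0,0.025],"angular": [0,0,0],"grip": 0},
    {"travel": [0,0,0.025],"angular": [0,0,0],"grip": 0},
    {"travel": [0,0,0.025],"angular": [0,0,0],"grip": 0},
    {"travel": [0,0,0.025],"angular": [0,0,0],"grip": 0},
    {"travel": [0,0,0.025],"angular": [0,0,0],"grip": 0},
    {"travel": [0,0,0.025],"angular": [0,0,0],"grip": 0},
    {"travel": [0,0,0.02],"angular": [0,0,0],"grip": 0},
    {"travel": [0,0,0],"angular": [0,0,0],"grip": 0}
  ]
}}

```text
time: 4.32
ee_pos: [0.5728, -0.1276, 0.0565]
tool_rot: [-3.136, 0.003, 0.823]
wrist_force: [-1.0, 0.2, -0.3]
opening: 0.004
```

Run:
```python
from h import *
import cv2
s=r.sense();print(s["ee_pos"],s["tool_rot"])
a=r.grab_frame("wrist")[:,:,::-1];b=r.grab_frame("scene")[170:260,225:345,::-1]
cv2.imwrite("pics/w2.png",a);cv2.imwrite("pics/s2.png",cv2.resize(b,(800,600),interpolation=cv2.INTER_CUBIC))
```

```text
[ 0.57277401 -0.12757078  0.05649993] [-3.13557061  0.00349478  0.82315326]
```

View pics/w2.png

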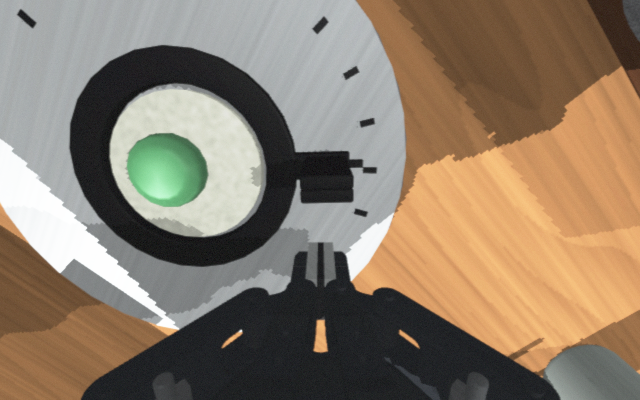

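View pics/s2.png

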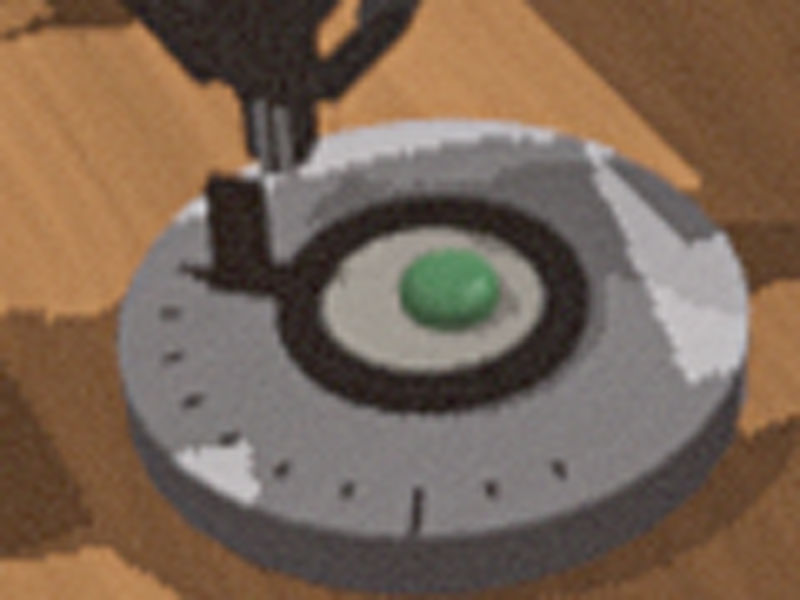

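Emit:
{"api": "move_arm", "payload": {
  "plan": [
    {"travel": [0.006,0.0005,0],"angular": [0,0,0],"grip": 0},
    {"travel": [0.006,0.0005,0],"angular": [0,0,0],"grip": 0},
    {"travel": [0.006,0.0005,0],"angular": [0,0,0],"grip": 0},
    {"travel": [0.005,0.0005,0],"angular": [0,0,0],"grip": 0},
    {"travel": [0.004,0,0],"angular": [0,0,0],"grip": 0},
    {"travel": [0.003,0,0],"angular": [0,0,0],"grip": 0},
    {"travel": [0.004,0.0007,0],"angular": [0,0,-0.05],"grip": 0},
    {"travel": [0.004,0.0007,0],"angular": [0,0,-0.05],"grip": 0},
    {"travel": [0.004,0.0007,0],"angular": [0,0,-0.05],"grip": 0},
    {"travel": [0.004,0.0007,0],"angular": [0,0,-0.05],"grip": 0}
  ]
}}

```text
time: 5.25
ee_pos: [0.6094, -0.0967, 0.0613]
tool_rot: [-3.141, 0.0, 1.022]
wrist_force: [-2.0, -0.4, 0.5]
opening: 0.002
```

```bash
cat >> h.py <<'E'
import cv2
C=np.array([.5497,-.0415])
def look(k):
    s=r.sense();d=s["ee_pos"][:2]-C;y=s["tool_rot"][2];ph=y-np.pi/2
    print("rad",d@[np.cos(ph),np.sin(ph)],"tan",d@[np.cos(y),np.sin(y)],"phi box deg",np.degrees(ph)-15.75,"z",s["ee_pos"][2],"F",s["wrist_force"],s["time"])
    a=r.grab_frame("wrist")[:,:,::-1];b=r.grab_frame("scene")[170:260,225:345,::-1]
    cv2.imwrite(f"pics/c{k}.png",np.vstack([cv2.resize(a,(480,300)),cv2.resize(b,(480,300),interpolation=cv2.INTER_CUBIC)]))
E
python3 -c "
from h import *
look(3)"
```

```text
rad 0.07975097951438977 tan -0.015969974363395867 phi box deg -47.17578108833695 z 0.06131578742756185 F [-1.97912962 -0.36742115  0.54420087] 5.25
```

View pics/c3.png

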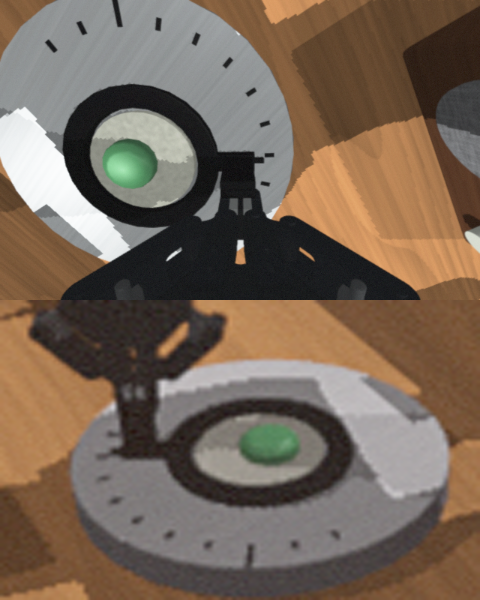

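Emit:
{"api": "move_arm", "payload": {
  "plan": [
    {"travel": [0.004,0.0007,0],"angular": [0,0,-0.05],"grip": 0},
    {"travel": [0.004,0.0007,0],"angular": [0,0,-0.05],"grip": 0},
    {"travel": [0.004,0.0007,0],"angular": [0,0,-0.05],"grip": 0},
    {"travel": [0.004,0.0007,0],"angular": [0,0,-0.05],"grip": 0},
    {"travel": [0.004,0.0007,0],"angular": [0,0,-0.05],"grip": 0},
    {"travel": [0.004,0.0007,0],"angular": [0,0,-0.05],"grip": 0},
    {"travel": [0.004,0.0007,0],"angular": [0,0,-0.05],"grip": 0},
    {"travel": [0.004,0.0007,0],"angular": [0,0,-0.05],"grip": 0},
    {"travel": [0.004,0.0007,0],"angular": [0,0,-0.05],"grip": 0},
    {"travel": [0.004,0.0007,0],"angular": [0,0,-0.05],"grip": 0}
  ]
}}

```text
time: 6.18
ee_pos: [0.6285, -0.0617, 0.0612]
tool_rot: [-3.141, 0.0, 1.52]
wrist_force: [-0.4, -1.5, -0.3]
opening: -0.0
```

```bash
python3 -c "
from h import *
look(4)"
```

```text
rad 0.07974519100066489 tan -0.01614020657498304 phi box deg -18.65611217875574 z 0.06124390732279735 F [-0.425054   -1.48851375 -0.2844087 ] 6.1833
```

View pics/c4.png

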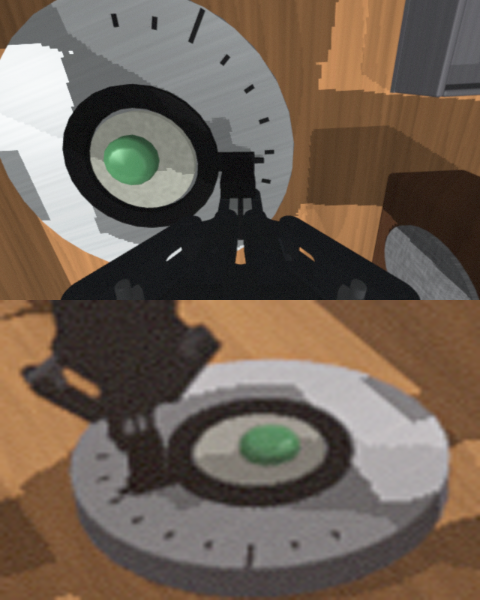

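Emit:
{"api": "move_arm", "payload": {
  "plan": [
    {"travel": [0.004,0.0007,0],"angular": [0,0,-0.05],"grip": 0},
    {"travel": [0.004,0.0007,0],"angular": [0,0,-0.05],"grip": 0},
    {"travel": [0.004,0.0007,0],"angular": [0,0,-0.05],"grip": 0},
    {"travel": [0.004,0.0007,0],"angular": [0,0,-0.05],"grip": 0},
    {"travel": [0.004,0.0007,0],"angular": [0,0,-0.05],"grip": 0},
    {"travel": [0.004,0.0007,0],"angular": [0,0,-0.05],"grip": 0},
    {"travel": [0.004,0.0007,0],"angular": [0,0,-0.05],"grip": 0},
    {"travel": [0.004,0.0007,0],"angular": [0,0,-0.05],"grip": 0},
    {"travel": [0.004,0.0007,0],"angular": [0,0,-0.05],"grip": 0},
    {"travel": [0.004,0.0007,0],"angular": [0,0,-0.05],"grip": 0}
  ]
}}

```text
time: 7.12
ee_pos: [0.6286, -0.0216, 0.0613]
tool_rot: [3.142, 0.0, 2.019]
wrist_force: [1.1, -1.9, -0.1]
opening: 0.002
```

Emit:
{"api": "move_arm", "payload": {
  "plan": [
    {"travel": [0.004,0.0007,0],"angular": [0,0,-0.05],"grip": 0},
    {"travel": [0.004,0.0007,0],"angular": [0,0,-0.05],"grip": 0},
    {"travel": [0.004,0.0007,0],"angular": [0,0,-0.05],"grip": 0},
    {"travel": [0.004,0.0007,0],"angular": [0,0,-0.05],"grip": 0},
    {"travel": [0.004,0.0007,0],"angular": [0,0,-0.05],"grip": 0},
    {"travel": [0.004,0.0007,0],"angular": [0,0,-0.05],"grip": 0},
    {"travel": [0.004,0.0007,0],"angular": [0,0,-0.05],"grip": 0},
    {"travel": [0.004,0.0007,0],"angular": [0,0,-0.05],"grip": 0},
    {"travel": [0.0032,0.0006,0],"angular": [0,0,-0.04],"grip": 0},
    {"travel": [0,0,0],"angular": [0,0,0],"grip": 0}
  ]
}}

```text
time: 7.95
ee_pos: [0.6122, 0.0104, 0.0613]
tool_rot: [3.142, -0.0, 2.459]
wrist_force: [-1.4, -0.1, 0.3]
opening: -0.002
```

```bash
python3 -c "
from h import *
look(5)
a=r.grab_frame('wrist')[:,:,::-1][80:320,200:500];cv2.imwrite('pics/w5.png',cv2.resize(a,(750,600),interpolation=cv2.INTER_CUBIC))"
```

```text
rad 0.07968517301428978 tan -0.015790757436516516 phi box deg 35.14530207491218 z 0.06131584824934358 F [-1.35240362 -0.09873446  0.33938884] 7.95
```

View pics/c5.png

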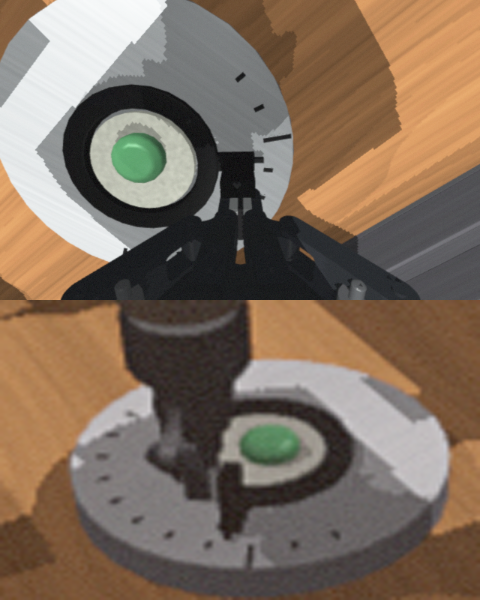

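View pics/w5.png

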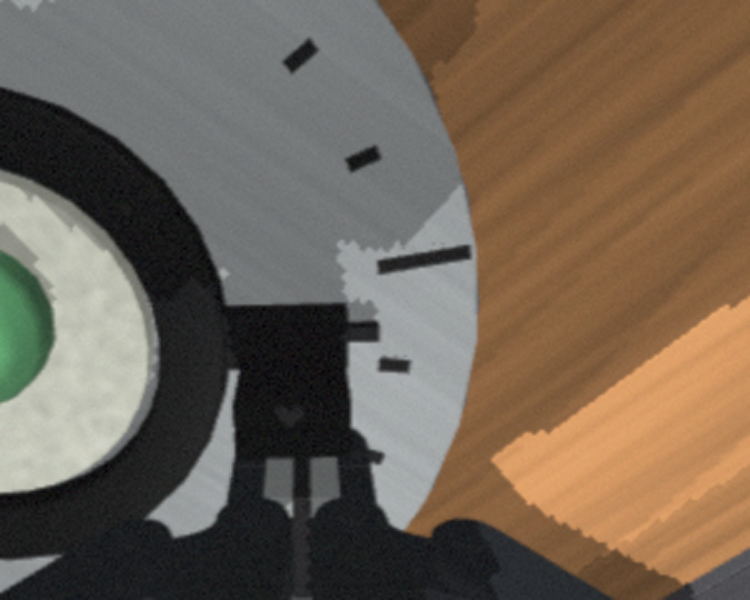

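```bash
python3 -c "
from h import *
s=r.sense()
def P(x,y,z):
    p=wpix(s,[(x+.5)/2.5-.5+200,(y+.5)/2.5-.5+80],z)[:2]-C;return np.hypot(*p),np.degrees(np.arctan2(p[1],p[0]))-15.75
print(P(378,331,.039),P(378,267,.0355),P(470,252,.0355),P(380,365,.0355))"
```

```text
(np.float64(0.09996276060203006), np.float64(35.46647972617623)) (np.float64(0.10110089876323682), np.float64(44.36600466131599)) (np.float64(0.12391032385187091), np.float64(44.43855148645467)) (np.float64(0.10172804167077411), np.float64(29.323027596289236))
```

Emit:
{"api": "move_arm", "payload": {
  "plan": [
    {"travel": [0.0025,0.0005,0],"angular": [0,0,-0.031],"grip": 0},
    {"travel": [0.0025,0.0005,0],"angular": [0,0,-0.031],"grip": 0},
    {"travel": [0.0025,0.0005,0],"angular": [0,0,-0.031],"grip": 0},
    {"travel": [0.0025,0.0005,0],"angular": [0,0,-0.031],"grip": 0},
    {"travel": [0.0024,0.0005,0],"angular": [0,0,-0.031],"grip": 0},
    {"travel": [0,0,0],"angular": [0,0,0],"grip": 0},
    {"travel": [0,0,0],"angular": [0,0,0],"grip": 0},
    {"travel": [0,0,0],"angular": [0,0,0],"grip": 0},
    {"travel": [0,0,0],"angular": [0,0,0],"grip": 0},
    {"travel": [0,0,0],"angular": [0,0,0],"grip": 0}
  ]
}}

```text
time: 8.93
ee_pos: [0.6039, 0.0194, 0.0612]
tool_rot: [-3.142, -0.0, 2.614]
wrist_force: [-0.1, -0.2, 0.5]
opening: 0.001
```

```bash
python3 -c "
from h import *
look(6)
a=r.grab_frame('wrist')[:,:,::-1][80:320,200:500];cv2.imwrite('pics/w6.png',cv2.resize(a,(750,600),interpolation=cv2.INTER_CUBIC))"
```

```text
rad 0.0798935285758767 tan -0.016174950939050626 phi box deg 44.015417915779366 z 0.06124262625089329 F [-0.06067196 -0.19632716  0.54481167] 8.9333
```

View pics/w6.png

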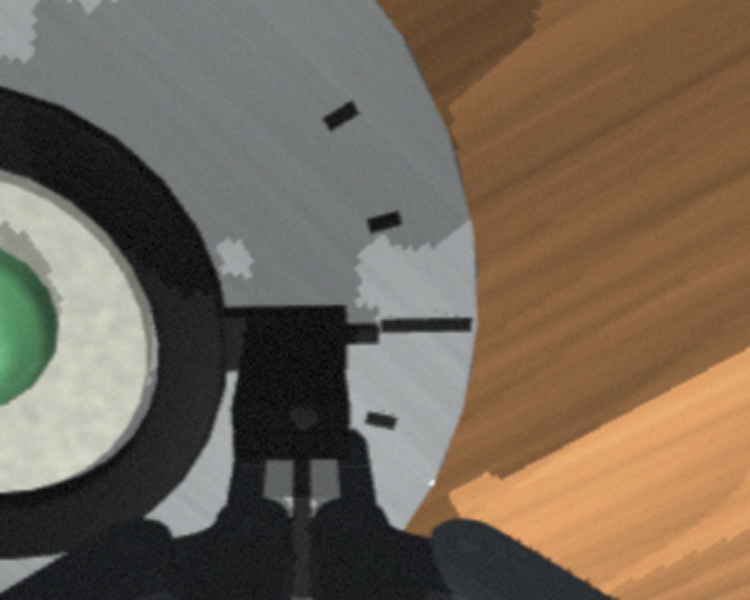

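Emit:
{"api": "move_arm", "payload": {
  "plan": [
    {"travel": [0.0007,0.0001,0],"angular": [0,0,-0.009],"grip": 0},
    {"travel": [0.0006,0.0001,0],"angular": [0,0,-0.008],"grip": 0},
    {"travel": [0,0,0],"angular": [0,0,0],"grip": 0},
    {"travel": [0,0,0],"angular": [0,0,0],"grip": 0},
    {"travel": [0,0,0],"angular": [0,0,0],"grip": 0},
    {"travel": [-0.005,0,0],"angular": [0,0,0],"grip": 0},
    {"travel": [-0.01,0,0],"angular": [0,0,0],"grip": 0},
    {"travel": [-0.01,0,0],"angular": [0,0,0],"grip": 0},
    {"travel": [-0.005,0,-0.005],"angular": [0,0,0],"grip": 0},
    {"travel": [0,0,-0.01],"angular": [0,0,0],"grip": 0}
  ]
}}

```text
time: 9.92
ee_pos: [0.6294, 0.0048, 0.0752]
tool_rot: [-3.14, -0.002, 2.631]
wrist_force: [0.0, -0.5, -0.1]
opening: -0.001
```

Emit:
{"api": "move_arm", "payload": {
  "plan": [
    {"travel": [0,0,-0.02],"angular": [0,0,0],"grip": 0},
    {"travel": [0,0,-0.02],"angular": [0,0,0],"grip": 0},
    {"travel": [0,0,-0.02],"angular": [0,0,0],"grip": 0},
    {"travel": [0,0,-0.02],"angular": [0,0,0],"grip": 0},
    {"travel": [0,0,-0.02],"angular": [0,0,0],"grip": 0},
    {"travel": [0,0,-0.02],"angular": [0,0,0],"grip": 0},
    {"travel": [-0.02,0,0],"angular": [0,0,0],"grip": 0},
    {"travel": [-0.02,0,0],"angular": [0,0,0],"grip": 0},
    {"travel": [0,0,0],"angular": [0,0,0],"grip": 0},
    {"travel": [0,0,0],"angular": [0,0,0],"grip": 0}
  ]
}}

```text
time: 10.75
ee_pos: [0.6642, -0.0143, 0.1964]
tool_rot: [-3.141, -0.0, 2.631]
wrist_force: [1.0, -0.0, -0.7]
opening: -0.002
```

```bash
python3 -c "
from h import *
look(7)
print(r.sense()['ee_pos'])
a=r.grab_frame('wrist')[:,:,::-1];cv2.imwrite('pics/w7.png',a)
a=r.grab_frame('top')[:,:,::-1];cv2.imwrite('pics/t7.png',a)
a=r.grab_frame('scene')[:,:,::-1];cv2.imwrite('pics/s7.png',a)"
```

```text
rad 0.07973239433004714 tan -0.08662222763593126 phi box deg 44.99387746544682 z 0.1963880893706203 F [ 1.02286655 -0.02067522 -0.67213597] 10.75
[ 0.66352926 -0.01372455  0.19657551]
```

View pics/w7.png

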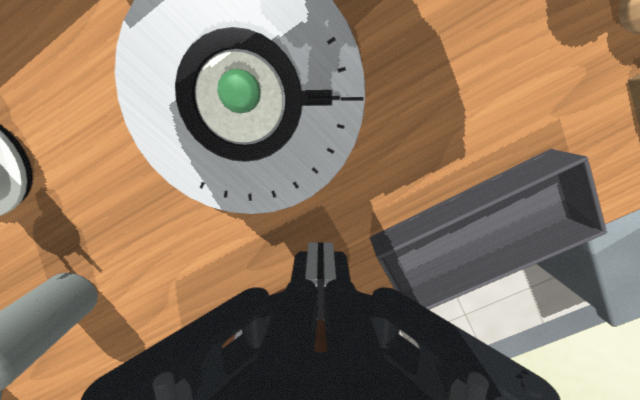

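View pics/t7.png

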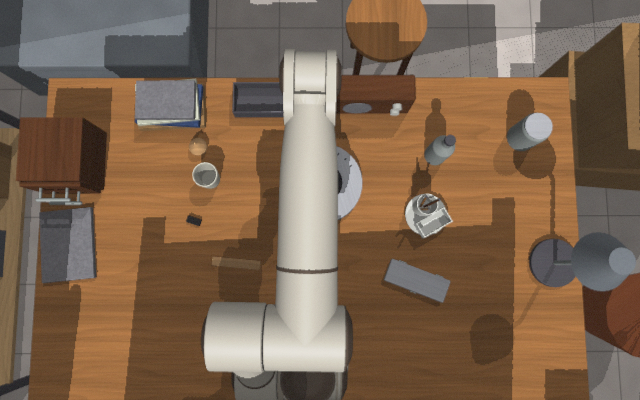

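```bash
python3 -c "
import cv2
a=cv2.imread('pics/w7.png')[60:140,280:380];b=cv2.imread('pics/s7.png')[180:270,235:345]
cv2.imwrite('pics/z7.png',cv2.resize(a,(750,600),interpolation=cv2.INTER_CUBIC));cv2.imwrite('pics/y7.png',cv2.resize(b,(733,600),interpolation=cv2.INTER_CUBIC))"
```

```text
(no output)
```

View pics/z7.png

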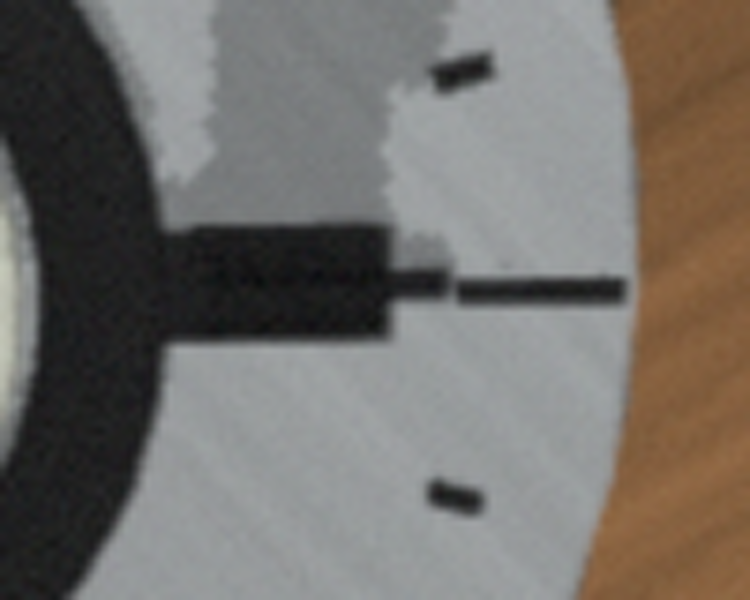

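View pics/y7.png

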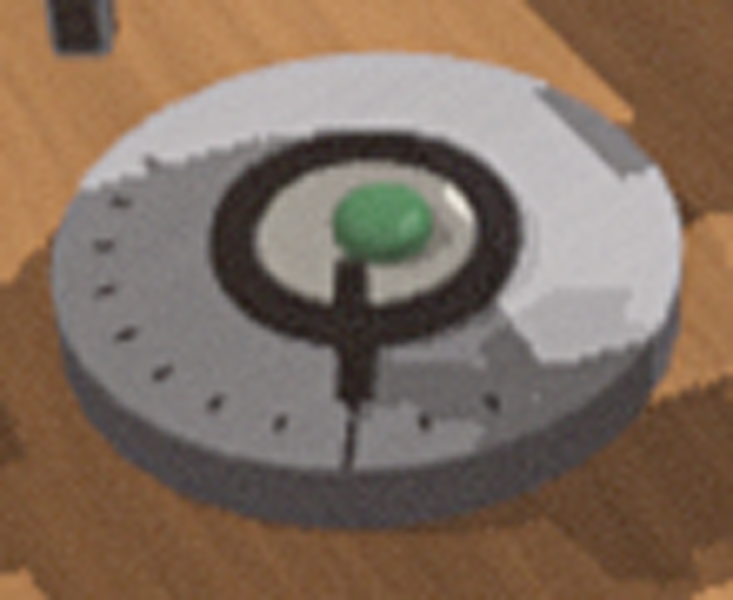

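```bash
python3 -c "
from h import *
s=r.sense();print(np.abs(s['qvel']).max(),s['time']);print(r.sign_off())"
```

```text
0.0020846824546759592 11.0
the job is handed in; nothing more can be done
None
```

I pushed the tab about 104° anticlockwise with the closed fingertips, from about -59° to the long mark at +45°. I then backed the hand off and raised it clear, and handed the job in at 11.0 s.

- **Pointer:** the last wrist picture shows it within about 0.5° of the long mark, against a tolerance of about 3°. The scene picture also shows it in line with the mark.
- **Box and lens:** neither shows any visible movement from its start position. The lens lies on the pane, a few mm off the axis, as it did at the start.
- **Other things on the desk:** they look unmoved in the last top picture. In that picture the arm hid part of the desk, including much of the box.
- **Force:** the wrist force stayed around 2 N or less at the readings between moves.

No check failed. When the tip was about 1° short, the wrist picture showed a slightly bigger gap than the arm's own position did. I added a final 1° nudge to close it.

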